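# Stand the hinge sample boards in the display rack

### The job

Stand the two hinge sample boards that lean on the turntable upright on their lower edges in the empty slots of the display rack, the large one in the slot nearest the robot and the small one in the far slot, each in the middle of its slot's length and resting on the slot's floor. The slot floors are set at heights you cannot see, so lower each board gently until you feel it rest before letting go: do not drop it or ram it down. Leave everything else, including the board already in the rack, as it is.

Things in the scene. Friction and masses are not known exactly. Their poses are not given: they have to be found in the camera images.
- large_board: oak hinge-sample board 90 mm wide (its y), 130 mm tall (its z), 10 mm thick (its x), about 160 g; a flat steel hinge on its +x face, 27 to 57 mm up, is only for the look. Origin: centre of its lower edge. Starts on either easel of the turntable, leaning 35 degrees from vertical, top towards the turntable's -x; the easel's back holds its lower 45 mm, the rest is free. Draw it off along its own plane.
- small_board: oak hinge-sample board 65 mm wide (its y), 110 mm tall (its z), 10 mm thick (its x), about 120 g; a flat steel hinge on its +x face, 27 to 57 mm up, is only for the look. Origin: centre of its lower edge. Starts on either easel of the turntable, leaning 35 degrees from vertical, top towards the turntable's -x; the easel's back holds its lower 45 mm, the rest is free. Draw it off along its own plane.
- medium_board: oak hinge-sample board 78 mm wide (its y), 120 mm tall (its z), 10 mm thick (its x), about 140 g; a flat steel hinge on its +x face, 27 to 57 mm up, is only for the look. Origin: centre of its lower edge. It already stands loose in the rack's middle slot, top 148 mm above the shelf.
- rack: fixed pine rack 200 (x) x 124 (y) x 80 mm, origin under its centre. Three upright slots along x, 72 mm apart, each 14 mm wide, 110 mm long, closed at the ends, walls 10 mm thick. Near and far slots: rubber floor 18 to 48 mm above the shelf, each at its own unknown height, to be felt with the board; it gives 4 mm at 2.5 N/mm, then is hard. Boards have up to 7 degrees of play: still upright.
- slot_near (a point): centre of the mouth of the slot at the robot's end of the row (rack -x), for the large board, level with the top of the slot's walls, 80 mm above the shelf; axes as the rack's
- slot_far (a point): centre of the mouth of the slot at the end of the row away from the robot (rack +x), for the small board, level with the top of the slot's walls, 80 mm above the shelf; axes as the rack's
- turntable: round oak turntable, 340 mm across, top 45 mm above the shelf, locked. Origin under its centre on the shelf, z up. Two easels side by side: a board's lower edge rests at x = 20 mm, z = 67 mm, y = +64 or -64 mm (5 mm either way), board's y along turntable's y.
- lag_bolt: black iron lag bolt, 90 mm long, 18 mm head, lying on the robot's side of the turntable. Leave it alone.
- washer_a: copper rivet washer, 26 mm across, 4 mm thick, flat on the turntable. Leave it alone.
- washer_b: the other copper rivet washer, same size. Leave it alone.
- eye_bolt: zinc eye bolt, 85 mm long, 8 mm thick, lying on the turntable between the two easels. Leave it alone.
- scoop: green enamel scoop, 28 mm high, about 115 mm long, on the turntable beyond the easels. Leave it alone.
- paint_tin: round tin 70 mm across and 90 mm tall, standing on the shelf between turntable and rack. Leave it alone.
Mind the look-alikes: they are no part of the job. Leave any turquoise look-alike of the small_board alone.

How it is judged (in metres and radians):
At the end, for the whole second after the job is handed in: Large board in the near slot, small in the far: lower edge within 6 mm of the slot's middle across, 15 mm along, 27 to 67 mm below its mouth; upright and in line to 9 degrees; at rest, released. Medium board upright, moved under 15 mm (x of large_board in the frame of slot_near between -0.006 and 0.006 m and y of large_board in the frame of slot_near between -0.015 and 0.015 m and z of large_board in the frame of slot_near between -0.067 and -0.027 m and angle between each of large_board, small_board, medium_board's own z axis and vertical below 0.16 rad and angle between the y axis of each of large_board, small_board and the y axis of rack, either way round below 0.16 rad and linear speed of each of large_board, small_board below 0.02 m/s and contact force between each of large_board, small_board and the fingers below 0.05 N and x of small_board in the frame of slot_far between -0.006 and 0.006 m and y of small_board in the frame of slot_far between -0.015 and 0.015 m and z of small_board in the frame of slot_far between -0.067 and -0.027 m and distance of medium_board from where it was at the start of the episode below 0.015 m); the robot touches nothing.
It fails at once if a board more than 20 mm down in its slot is pressed against the rack with more than 30 N ((contact force between large_board and rack above 30 N and z of large_board in the frame of slot_near below -0.02 m and horizontal distance between large_board and rack below 0.15 m) or (contact force between small_board and rack above 30 N and z of small_board in the frame of slot_far below -0.02 m and horizontal distance between small_board and rack below 0.15 m)).
It fails at once if a board is let fall in or above the rack: faster than 0.25 m/s with no finger on it ((horizontal distance between large_board and rack below 0.15 m and linear speed of large_board above 0.25 m/s and contact force between large_board and the fingers below 0.05 N) or (horizontal distance between small_board and rack below 0.15 m and linear speed of small_board above 0.25 m/s and contact force between small_board and the fingers below 0.05 N)).
It fails at once if the medium board is shifted by more than 15 mm (distance of medium_board from where it was at the start of the episode above 0.015 m).
It fails at once if another thing on the shelf or turntable is shifted by more than 30 mm (distance of any of lag_bolt, washer_a, washer_b, eye_bolt, scoop, paint_tin from where it was at the start of the episode above 0.03 m).
It also fails if it takes over 72 s, if anything falls off the work surface, if the arm or the gripper's body presses on something with over 40 N, if the wrist force passes 120 N, or if a joint passes its speed limit or range.

### The arm

A 7-joint arm with a two-finger parallel gripper is mounted at the origin on the work surface. World frame = base frame: x ahead of the robot, y to its left, z up, the work surface at z = 0. Lengths are in m, angles in degrees, forces in N, time in s.
With the tool pointing down it reaches from about 0.425 to 0.875 m from the base axis. Payload 4.7 kg.
Tool frame: the origin (TCP) lies between the finger pads; the fingertips stand 22 mm ahead of it and the grasp point (between the pads) lies 3 mm ahead of it (env.tip_reach is the distance from the TCP to the fingertips, in m); z points along the fingers, y is the line along which they close (so a half turn about z gives the same grasp; the last joint's range is limited). The gripper opens to 87 mm and grips with 3 to 60 N. Pads are 19 mm wide; open, the fingers measure 117 mm over their backs; the gripper's body (75 mm by 190 mm) begins 51 mm behind the grasp point.
Start: joints at [-64.108, 18.392, -4.016, 83.108, 1.295, 78.541, -3.26], TCP at [0.276, 0.589, 0.245] pointing down, gripper open.
Joint ranges: [-163.93, 163.93], [-17.29, 119.83], [-79.2, 71.16], [3.27, 140.29], [-89.18, 269.18], [5.43, 117.66], [-154.24, 154.24]. Speed limits (degrees/s): [147.25, 147.25, 180, 180, 180, 180, 180].

### API

Orientations are given as [roll, pitch, yaw] about the fixed x, y, z axes, in that order (R = Rz(yaw) Ry(pitch) Rx(roll)).
In Python, from cell import env gives the robot as it stands.
- The arm moves only by the shell command python3 -m creep 'ROWS' [FORCE]. ROWS is JSON, one flat list of numbers, 7 for each row, row after row: the finger opening in mm, from 0 to 87, then the shift along the tool's x, y, z in units of 30 mm (1.0 is 30 mm), then the turn, a rotation vector about the tool's x, y, z in units of 6 degrees (1.0 is 6 degrees). A call has 1 to 12 rows; each row is the pose to reach, as a shift and turn from the pose commanded when the call began, along the tool's axes at that moment; what a row does not reach only later rows make up. A row lasts 1/10 s, in which the tool goes at most 50 mm and 8.59 degrees, less where a joint would pass 70% of its speed; a pose out of reach is approached as far as the arm can. A call with a gripper value outside its range is refused whole. The fingers move at their own pace and stop on an object; FORCE is the grip in N (left out, the last holds). Time passes only in rows, so rows that repeat a pose let the fingers close. It gives the time, the measured TCP pose, the force, the opening and the grip force at its end, in the units of the state.
- env.get_obs(): the state, without advancing time (a new reading comes with each control period).
- env.read_camera(name): name is "scene" or "side" or "wrist"; returns a dict with "color" (400x640x3 uint8, red, green, blue), "depth" (400x640 float32, m along the optical axis (not along the pixel's ray), 0 where there is no reading), "fovy" (degrees; the focal length in pixels is half the picture's height over the tangent of half this angle, whatever the lens; pixels are square), "cx", "cy" (the principal point, pixels), "R" (3x3) and "t" (3): a world point X has camera coordinates R X + t. Camera axes: x right, y down, z forward; pixel columns grow to the right and rows downward; lengths in m; the calibration is good to about 2 mm. A picture is of the moment at which its call begins.
- env.sign_off(): hands the job in; it is judged then, once.
The state is a dict: "time_s": time; "qpos": joint angles; "joint_velocities": joint speeds; "effort": joint torques, N m; "tool_pos": TCP position; "tool_rot": TCP orientation; "force": force on the tool from outside, world axes, zero at the start; "wrist_torque": the same for the moment, N m; "grip_width": finger opening in m; "grasp_force": force on a finger pad.
Only numpy, scipy, OpenCV 4.12 (cv2) and the standard library are available. Lean on these libraries where they do the work, as an engineer would, in place of code of your own. Each camera call takes 0.05 s, during which the arm holds its last target. There are 200 camera calls.

## Working session

There is one attempt and no reset: what is moved stays moved. The work goes in short steps, Python scripts to look and compute and a shell command to move; the robot and the scene stay as the last step left them, time stands still between calls to the robot, and variables do not carry over. Pictures are saved under pics/ and viewed, at most 10 in all, crops included, and the job is handed in when it is done.

```bash
ls; mkdir -p pics; python3 - <<'E'
from cell import env
import cv2,numpy as np
o=env.get_obs();print(o)
for n in("scene","side","wrist"):
    c=env.read_camera(n);cv2.imwrite(f"pics/{n}0.png",c["color"][:,:,::-1]);np.savez(f"{n}0.npz",**c)
    print(n,c["fovy"],c["cx"],c["cy"],(-c["R"].T@c["t"]).round(3),c["R"][2].round(3))
E
```

```text
pics
{'time_s': 0.0, 'qpos': array([-64.10661237,  18.43925176,  -4.01465531,  83.17487435,
         1.29694318,  78.5403316 ,  -3.26012078]), 'joint_velocities': array([-0.1319298 ,  0.0667756 , -0.08045678, -0.03264287, -0.00273514,
        0.08497659, -0.01523693]), 'effort': array([-3.73310002e-05, -4.91282988e+01, -4.03929306e-01, -3.12531388e+01,
       -6.40424690e-02,  4.35093138e-02,  1.66163468e-04]), 'tool_pos': array([0.27542831, 0.58819909, 0.24345943]), 'tool_rot': array([-1.79890889e+02,  7.91118093e-03,  1.54915805e+02]), 'force': array([0.10168861, 0.47685193, 0.48458498]), 'wrist_torque': array([-0.01241059,  0.03861867,  0.00098127]), 'grasp_force': 0.0, 'grip_width': 0.08686828810038516}
scene 44.49200569306461 314.778143405364 199.87360822661824 [ 1.072 -0.018  1.05 ] [-0.537  0.027 -0.843]
side 51.819178412294875 315.53279772643776 196.1755132640118 [-0.038  0.652  0.537] [ 0.537 -0.686 -0.492]
wrist 67.23583794644937 321.74424640093724 202.91494792583745 [0.205 0.621 0.384] [ 0.252 -0.118 -0.96 ]
```

View pics/scene0.png

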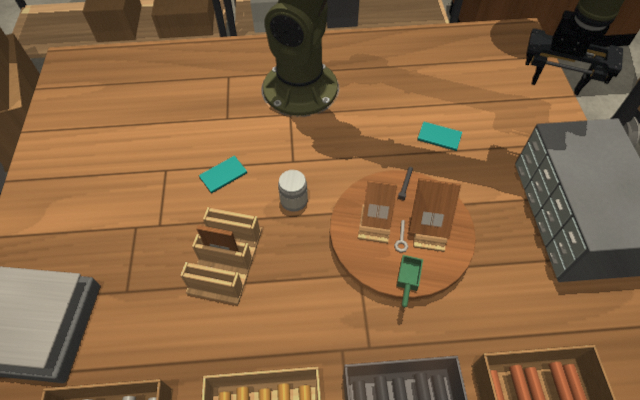

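View pics/side0.png

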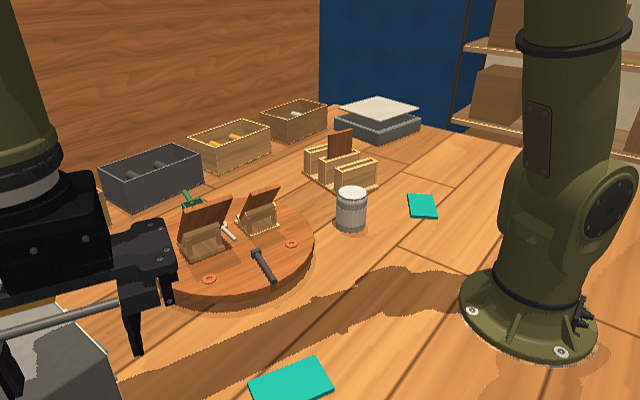

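The scene view shows:
- Turntable around (402,232), with the small board leaning at (378,208) and the large board at (437,208).
- Rack at (220,255), with the medium board in its middle slot at (216,240), and the paint tin at (292,190).

Possible look-alikes for the small board:
- The turquoise tiles at (440,135) and (222,174), which are rejected because they are turquoise and flat on the table.
- The large board at (437,208), which is wider.
- The medium board at (216,240), which is already in the rack.

I choose the oak board at (378,208) as the small board.

```bash
cat > h.py <<'E'
import numpy as np,cv2
def load(n): return dict(np.load(n+".npz"))
def cloud(c):
    d=c["depth"];h,w=d.shape;f=h/2/np.tan(np.radians(c["fovy"])/2)
    u,v=np.meshgrid(np.arange(w),np.arange(h))
    P=np.stack([(u-c["cx"])/f*d,(v-c["cy"])/f*d,d],-1)
    X=(P-c["t"])@c["R"]; X[d<=0]=np.nan
    return X
E
python3 - <<'E'
from h import *
c=load("scene0");X=cloud(c)
def reg(u0,u1,v0,v1): 
    m=np.zeros(X.shape[:2],bool);m[v0:v1,u0:u1]=1;return m
z=X[...,2]
print("table z",np.nanmedian(z[320:350,300:420]), "tin top",X[178,292])
# rack top rim
m=reg(175,265,200,305)&(abs(z-.08)<.006)
p=X[m][:,:2];print(m.sum(),np.median(z[m]));r=cv2.minAreaRect((p*1000).astype(np.float32));print("rack rim rect mm",r)
# turntable
m=reg(320,485,160,305)&(abs(z-.045)<.005);p=X[m][:,:2]
cn=cv2.findContours(m.astype(np.uint8),cv2.RETR_EXTERNAL,cv2.CHAIN_APPROX_NONE)[0]
k=max(cn,key=cv2.contourArea)[:,0];q=X[k[:,1],k[:,0]];print("tt circle",cv2.minEnclosingCircle((q[:,:2]*1000).astype(np.float32)),np.median(z[m]))
# boards
for n,R in(("small",(352,402,178,245)),("large",(405,468,172,252))):
    m=reg(*R)&(z>.09)&(z<.25)
    p=X[m];
    for _ in range(4):
        ce=p.mean(0);U,S,V=np.linalg.svd(p-ce,full_matrices=False);nn=V[2]*np.sign(V[2][0] or 1);dd=(p-ce)@nn;p=p[abs(dd)<max(.003,1.5*dd.std())]
    nn*=np.sign(nn[2]);print(n,len(p),"normal",nn.round(3),"tilt",np.degrees(np.arcsin(nn[2])),"yaw",np.degrees(np.arctan2(nn[1],nn[0])),"rms",dd.std())
    y=np.cross([0,0,1],nn);y/=np.linalg.norm(y);zz=np.cross(nn,y)
    a=(p-ce)@y;b=(p-ce)@zz;print(" c",ce,"y ext",np.percentile(a,[0.5,99.5]),"z ext",np.percentile(b,[.5,99.5]),"topz",np.percentile(p[:,2],99.5))
    r=cv2.minAreaRect((np.c_[a,b]*1000).astype(np.float32));print(r, "yaxis",y,"zaxis",zz)
I=cv2.imread("pics/scene0.png")
cv2.imwrite("pics/crop1.png",cv2.hconcat([cv2.resize(I[160:310,325:480],(400,388),interpolation=2),cv2.resize(I[195:310,170:285],(388,388),interpolation=2)]))
E
```

```text
table z 0.0006520211778966263 tin top [ 0.39709563 -0.03679796  0.09454325]
1525 0.07969874059334364
rack rim rect mm ((553.3705444335938, -207.445068359375), (122.69355010986328, 180.83546447753906), 73.1769790649414)
tt circle ((525.625244140625, 211.06591796875), 171.2644500732422) 0.04549095613009102
small 914 normal [ 0.788 -0.202  0.582] tilt 35.62150722002037 yaw -14.353894585492219 rms 0.0015373357350389942
 c [0.49531985 0.1555606  0.12693649] y ext [-0.03259771  0.03171578] z ext [-0.04441775  0.04188298] topz 0.1610660935697916
((-0.3925819396972656, -1.8329010009765625), (64.88751983642578, 88.82881164550781), 0.1708732545375824) yaxis [ 0.2479104   0.96878297 -0.        ] zaxis [-0.56424647  0.14438999  0.81288219]
large 1651 normal [ 0.79  -0.205  0.578] tilt 35.323319934258066 yaw -14.575228577841216 rms 0.0014742789310092997
 c [0.51967847 0.27381221 0.13516978] y ext [-0.04464858  0.04450084] z ext [-0.0546509   0.05110374] topz 0.17711369505154098
((0.0022430419921875, -2.0316238403320312), (90.4073486328125, 108.53384399414062), 0.18590517342090607) yaxis [ 0.25165095  0.96781806 -0.        ] zaxis [-0.55958248  0.145502    0.81590233]
```

View pics/crop1.png

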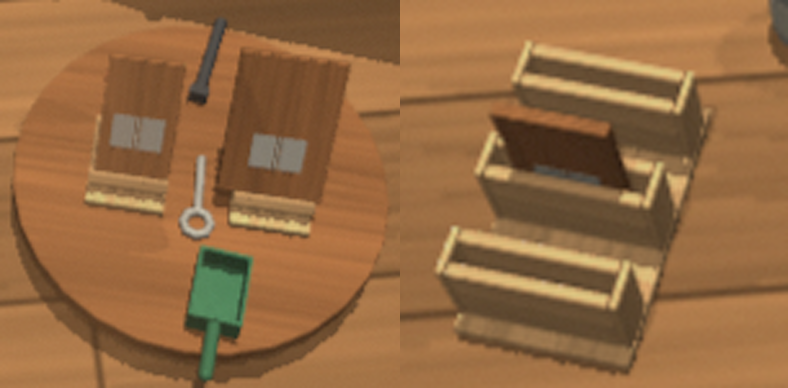

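The crop shows the small board on the left easel and the large one on the right. The bolt, eye bolt and scoop are clear of both, the outer rack slots are empty, and the medium board is in the middle one. The fits agree with the given sizes: 65 and 90 mm widths, 35° lean, rack rim 123×181 mm, turntable radius 171 mm.

```bash
cat >> h.py <<'E'
from scipy.spatial.transform import Rotation as Ro
def board_R(yaw,lean):   # tool: x=board y, y=board x, z=-board z
    B=(Ro.from_euler("z",yaw,degrees=True)*Ro.from_euler("y",-lean,degrees=True)).as_matrix()
    return np.c_[B[:,1],B[:,0],-B[:,2]],B
def row(pos,R,o):
    R0=Ro.from_euler("xyz",o["tool_rot"],degrees=True)
    print((R0.inv().apply(pos-o["tool_pos"])/.03).round(2),((R0.inv()*Ro.from_matrix(R)).as_rotvec(degrees=True)/6).round(2))
L=np.array([.5605,.2632,.067]);S=np.array([.531,.1465,.067])
def on_easel(base,s):
    R,B=board_R(-14.5,35);return base+B[:,2]*s,R
E
python3 - <<'E'
from h import *
from cell import env
o=env.get_obs()
for s in(.19,.119): p,R=on_easel(L,s);print(p,end=" ");row(p,R,o)
E
```

```text
[0.45499173 0.29048629 0.22263889] [-9.63 -6.45  0.71] [-4.87 -4.02 12.8 ]
[0.49441851 0.28028984 0.16447909] [-10.96  -6.2    2.65] [-4.87 -4.02 12.8 ]
```

```bash
python3 -m creep '[60,-2.4,-1.6,0,-1.2,-1.0,3.2, 60,-4.8,-3.2,0,-2.4,-2.0,6.4, 60,-7.2,-4.8,0,-3.6,-3.0,9.6, 60,-8.6,-5.8,0.4,-4.2,-3.5,11.2, 60,-9.63,-6.45,0.71,-4.87,-4.02,12.8, 60,-9.63,-6.45,0.71,-4.87,-4.02,12.8, 60,-9.63,-6.45,0.71,-4.87,-4.02,12.8, 60,-9.63,-6.45,0.71,-4.87,-4.02,12.8, 60,-9.63,-6.45,0.71,-4.87,-4.02,12.8, 60,-9.63,-6.45,0.71,-4.87,-4.02,12.8, 60,-9.63,-6.45,0.71,-4.87,-4.02,12.8, 60,-9.63,-6.45,0.71,-4.87,-4.02,12.8]' 30
python3 - <<'E'
from h import *
from cell import env
o=env.get_obs()
for s in(.19,.119): p,R=on_easel(L,s);row(p,R,o)
c=env.read_camera("wrist");cv2.imwrite("pics/w1.png",c["color"][:,:,::-1]);np.savez("w1.npz",**c)
X=cloud(c);z=X[...,2]
# points on board +x face / top edge in board frame
R,B=board_R(-14.5,35);q=(X-L)@B
m=(q[...,2]>.06)&(q[...,2]<.15)&(abs(q[...,1])<.06)&(abs(q[...,0])<.02)
a=q[m];print(m.sum(),np.percentile(a,[1,50,99],axis=0).round(4))
E
```

```text
time_s: 1.35
tool_pos: [0.4549, 0.2911, 0.2228]
tool_rot: [145.1, 0.0, 75.7]
force: [-0.0, -0.1, -0.2]
grip_width: 0.0601
grasp_force: 0.0
[-0.02  0.    0.01] [-0.01 -0.02  0.03]
[-0.02  0.01  2.38] [-0.01 -0.02  0.03]
1608 [[-0.0076 -0.0313  0.0727]
 [-0.0029  0.0126  0.1315]
 [ 0.0021  0.0447  0.1331]]
```

View pics/w1.png

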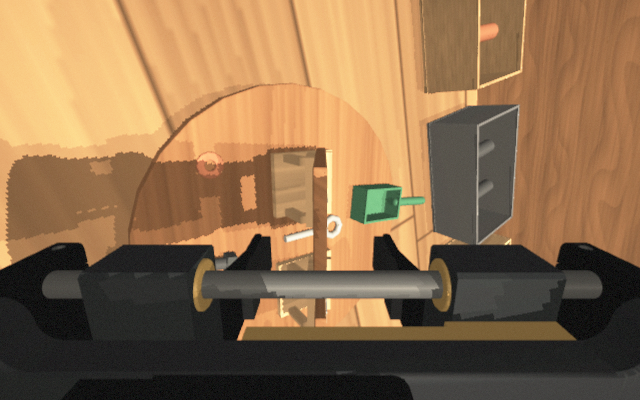

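The wrist view shows the large board's top edge at (320,230), centred between the open fingers at x = 258 and x = 385. I'll descend along its plane.

```bash
python3 -m creep '[60,-0.02,-0.06,0.6,0,0,0, 60,-0.02,-0.06,1.2,0,0,0, 60,-0.02,-0.06,1.8,0,0,0, 60,-0.02,-0.06,2.38,0,0,0, 60,-0.02,-0.06,2.38,0,0,0, 0,-0.02,-0.06,2.38,0,0,0, 0,-0.02,-0.06,2.38,0,0,0, 0,-0.02,-0.06,2.38,0,0,0, 0,-0.02,-0.06,2.38,0,0,0, 0,-0.02,-0.06,2.38,0,0,0, 0,-0.02,-0.06,2.38,0,0,0, 0,-0.02,-0.06,2.38,0,0,0]' 30
```

```text
time_s: 2.6
tool_pos: [0.4933, 0.2807, 0.1638]
tool_rot: [145.0, -0.1, 75.5]
force: [-0.0, -0.5, -0.1]
grip_width: 0.0119
grasp_force: 0.0
```

```bash
python3 -m creep '[0,0,0,0,0,0,0, 0,0,0,0,0,0,0, 0,0,0,0,0,0,0, 0,0,0,0,0,0,0, 0,0,0,-0.1,0,0,0, 0,0,0,-0.2,0,0,0]' 30
```

```text
time_s: 3.2
tool_pos: [0.4899, 0.2811, 0.1685]
tool_rot: [145.0, -0.1, 75.5]
force: [0.2, 0.3, -1.2]
grip_width: 0.01
grasp_force: 30.0
```

```bash
python3 -m creep '[0,0,0,-0.3,0,0,0, 0,0,0,-0.7,0,0,0, 0,0,0,-1.1,0,0,0, 0,0,0,-1.5,0,0,0, 0,0,0,-1.9,0,0,0, 0,0,0,-2.3,0,0,0, 0,0,0,-2.7,0,0,0, 0,0,0,-3.0,0,0,0, 0,0,0,-3.0,0,0,0]' 30
cat >> h.py <<'E'
rk=np.array([.5534,-.2074]);ryaw=-16.8
def slot(x,z,yaw=None):  # TCP pose above slot, rack x offset
    yaw=ryaw if yaw is None else yaw
    R,B=board_R(yaw,0);return np.r_[rk+B[:2,0]*x,z],R
E
python3 - <<'E'
from h import *
from cell import env
o=env.get_obs();row(*slot(-.072,.29),o)
# refine rack: rims of near/far slots from scene+side rims
for n in("scene0","side0"):
    X=cloud(load(n));z=X[...,2]
    R,B=board_R(ryaw,0);q=(X-np.r_[rk,0])@B
    m=(abs(z-.08)<.004)&(abs(q[...,0])<.13)&(abs(q[...,1])<.09)
    h,e=np.histogram(q[m][:,0],bins=np.arange(-.1,.1,.004));print(n,m.sum(),h)
    # end walls y extent, long walls
    print(np.percentile(q[m],[.5,99.5],axis=0).round(4)); r=cv2.minAreaRect((X[m][:,:2]*1000).astype(np.float32));print(r)
E
```

```text
time_s: 4.1
tool_pos: [0.4397, 0.2954, 0.2439]
tool_rot: [144.9, -0.2, 75.6]
force: [1.6, -0.6, -0.6]
grip_width: 0.0097
grasp_force: 30.0
[-15.18   5.38   1.82] [ 5.84 -0.16  0.37]
scene0 1331 [  0   0   6  68  82  51  10   7  21  64  82  47   0   0   0   0   0   0
   0   0   3  23  26  17   7  16  51  81  92  53   0   0   0   0   0   0
   0   0  10  76 105  58  12  10  17  91 106  39   0]
[[-0.088  -0.0605  0.0761]
 [ 0.0893  0.061   0.0837]]
((553.851318359375, -207.5904083251953), (122.69355010986328, 178.73338317871094), 73.1769790649414)
side0 522 [ 0  1 36 45 20  4  5  7 35 47 19  2  0  0  0  0  0  0  0  2 30 42 22 35
 25  6 16  9  6  1  0  0  0  0  0  0  0  1 16 24  5  1  3  1 23 22 10  1
  0]
[[-0.0918 -0.0604  0.0761]
 [ 0.0857  0.0613  0.0837]]
((551.0753784179688, -205.86965942382812), (123.30903625488281, 182.17813110351562), 73.40544891357422)
```

```bash
python3 -m creep '[0,0,0.6,-0.8,0,0,0, 0,0,1.15,-1.64,0,0,0, 0,-1,1.6,-1.5,0.3,0,0, 0,-2.4,1.9,-1.2,0.9,0,0, 0,-3.8,2.4,-0.9,1.6,0,0.1, 0,-5.2,2.8,-0.5,2.3,0,0.1, 0,-6.6,3.2,-0.2,3.0,-0.1,0.2, 0,-8.0,3.6,0.2,3.7,-0.1,0.2, 0,-9.4,4.0,0.5,4.4,-0.1,0.3, 0,-10.8,4.3,0.8,5.1,-0.1,0.3, 0,-12.2,4.6,1.1,5.6,-0.16,0.37, 0,-13.4,4.9,1.4,5.84,-0.16,0.37]' 30
python3 - <<'E'
from h import *
from cell import env
o=env.get_obs();row(*slot(-.072,.29),o)
E
```

```text
time_s: 5.3
tool_pos: [0.4789, -0.1347, 0.2913]
tool_rot: [-179.9, 0.2, 73.0]
force: [0.4, -0.3, -1.8]
grip_width: 0.0097
grasp_force: 30.0
[-1.6   0.68  0.05] [-0.02  0.04 -0.04]
```

```bash
python3 -m creep '[0,-0.8,0.4,0,0,0,0, 0,-1.4,0.6,0.05,0,0,0, 0,-1.6,0.68,0.05,0,0,0, 0,-1.6,0.68,0.05,0,0,0, 0,-1.6,0.68,0.05,0,0,0, 0,-1.6,0.68,0.05,0,0,0]' 30
python3 - <<'E'
from h import *
from cell import env
o=env.get_obs();row(*slot(-.072,.29),o);print(o["tool_pos"])
I=[]
for n in("wrist","side","scene"):
    c=env.read_camera(n);np.savez(n+"2.npz",**c);X=cloud(c);z=X[...,2]
    R,B=board_R(ryaw,0);q=(X-np.r_[rk,0])@B
    I.append(c["color"][:,:,::-1])
    # rims of near slot
    m=(abs(z-.08)<.005)&(abs(q[...,0]+.072)<.025)&(abs(q[...,1])<.07)
    print(n,"near rim",m.sum(),np.histogram(q[m][:,0]*1000,bins=np.arange(-100,-44,2))[0]);print(np.percentile(q[m],[1,99],axis=0).round(4))
    m=(abs(z-.08)<.005)&(abs(q[...,0])<.12)&(abs(q[...,1])<.08);print(" all",np.percentile(q[m],[1,99],axis=0).round(4)) if m.sum() else 0
    m=(z>.165)&(z<.26)&(abs(q[...,0]+.072)<.02)&(abs(q[...,1])<.06)
    print(" board",m.sum(),np.percentile(q[m],[1,50,99],axis=0).round(4) if m.sum() else 0)
cv2.imwrite("pics/p2.png",cv2.hconcat([cv2.resize(I[0],(400,250)),cv2.resize(I[1][80:280,250:450],(400,400))[:250]]))
cv2.imwrite("pics/w2.png",I[0])
E
```

```text
time_s: 5.9
tool_pos: [0.485, -0.1815, 0.2901]
tool_rot: [-179.9, 0.1, 73.3]
force: [-1.1, 0.6, -0.6]
grip_width: 0.0099
grasp_force: 30.0
[-0.17  0.03  0.  ] [-0.01  0.02  0.01]
[ 0.48498781 -0.18153235  0.29009493]
wrist near rim 1065 [  0   0   0   0 114 163  72  85  53   4  10  10  10   5  10  10  42  57
 103 130 146  41   0   0   0   0   0]
[[-0.0914 -0.0575  0.0763]
 [-0.0577  0.0599  0.0815]]
 all [[-0.0909 -0.0593  0.0754]
 [ 0.0848  0.06    0.082 ]]
 board 267 [[-0.0792  0.048   0.1762]
 [-0.0746  0.0493  0.2296]
 [-0.0696  0.0495  0.259 ]]
side near rim 251 [ 0  0  0  2  9 35 32 20 16  9  3  2  2  3  1  2 15 28 32 20 10  7  3  0
  0  0  0]
[[-0.0914 -0.0592  0.0751]
 [-0.056   0.0614  0.0812]]
 all [[-0.0905 -0.0594  0.0751]
 [ 0.0848  0.0609  0.0842]]
 board 1034 [[-0.0801 -0.0386  0.1737]
 [-0.0769  0.0097  0.2173]
 [-0.0687  0.0505  0.2588]]
scene near rim 480 [ 0  0  0  0  0  5 30 40 40 48 52  9  6  6  4  3  6 15 29 37 41 50 54  5
  0  0  0]
[[-0.088  -0.0602  0.0752]
 [-0.0541  0.0605  0.0843]]
 all [[-0.0872 -0.0599  0.0752]
 [ 0.0893  0.061   0.0844]]
 board 722 [[-0.0744 -0.0374  0.1739]
 [-0.0672  0.0201  0.2118]
 [-0.0647  0.0502  0.2593]]
```

View pics/w2.png

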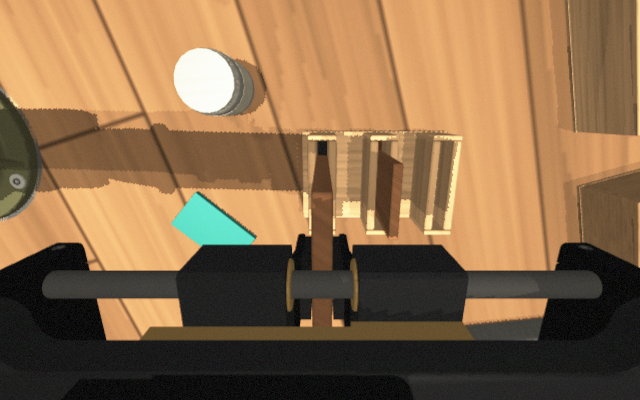

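The wrist view shows the board's edge from (320,270) to (322,150), directly over the near slot's mouth at (320,150). All three cameras put it within about 1.5 mm across the slot. Along the slot it needs to move about −4 mm.

```bash
python3 -m creep '[0,-0.15,0.02,0,0,0,0, 0,-0.15,0.02,0.5,0,0,0, 0,-0.15,0.02,1.1,0,0,0, 0,-0.15,0.02,1.7,0,0,0, 0,-0.15,0.02,2.3,0,0,0, 0,-0.15,0.02,2.6,0,0,0, 0,-0.15,0.02,2.8,0,0,0, 0,-0.15,0.02,2.8,0,0,0, 0,-0.15,0.02,2.8,0,0,0]' 30
python3 - <<'E'
from h import *
from cell import env
o=env.get_obs();row(*slot(-.072,.2),o);print(o["tool_pos"],o["force"])
I=[]
for n in("wrist","side","scene"):
    c=env.read_camera(n);X=cloud(c);z=X[...,2]
    R,B=board_R(ryaw,0);q=(X-np.r_[rk,0])@B
    I.append(c["color"][:,:,::-1])
    m=(abs(z-.08)<.004)&(abs(q[...,0]+.072)<.025)&(abs(q[...,1])<.07)
    print(n,"near rim",m.sum(),np.percentile(q[m],[1,99],axis=0).round(4)[:,:2].tolist())
    m=(z>.09)&(z<.14)&(abs(q[...,0]+.072)<.02)&(abs(q[...,1])<.06)
    print(" board",m.sum(),np.percentile(q[m],[1,50,99],axis=0).round(4).tolist() if m.sum() else 0)
cv2.imwrite("pics/p3.png",cv2.hconcat([I[1][120:220,280:400],I[2][190:290,170:290]]).repeat(3,0).repeat(3,1))
E
```

```text
time_s: 6.95
tool_pos: [0.4843, -0.1879, 0.2066]
tool_rot: [180.0, 0.1, 73.1]
force: [-0.2, -0.8, -1.8]
grip_width: 0.01
grasp_force: 30.0
[ 0.04 -0.01  0.22] [ 0.    0.02 -0.01]
[ 0.48427182 -0.18791011  0.20663849] [-0.18581747 -0.84472779 -1.82454586]
wrist near rim 1915 [[-0.0912, -0.0335], [-0.0576, 0.0594]]
 board 114 [[-0.0778, 0.0419, 0.0918], [-0.073, 0.0429, 0.1177], [-0.0683, 0.0431, 0.1392]]
side near rim 214 [[-0.0905, -0.0595], [-0.0573, 0.0617]]
 board 499 [[-0.0785, -0.0448, 0.0908], [-0.0754, 0.0035, 0.1148], [-0.0676, 0.0442, 0.139]]
scene near rim 272 [[-0.0868, -0.0603], [-0.0536, 0.0606]]
 board 319 [[-0.0737, -0.0434, 0.0907], [-0.0656, 0.0134, 0.1133], [-0.0632, 0.0443, 0.1394]]
```

View pics/p3.png

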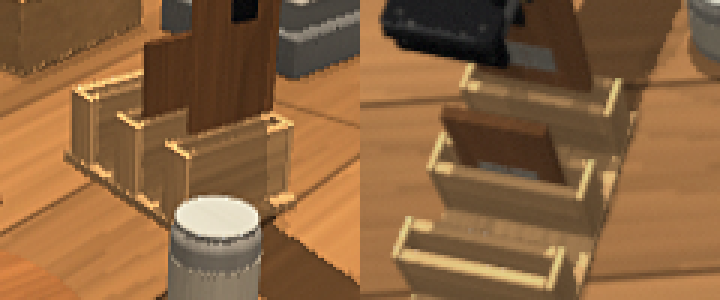

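Both views show the board just above the near slot and in line with it. All three cameras agree it sits about +1.3 mm across, so I'll correct that and enter.

```bash
python3 -m creep '[0,0,-0.04,0,0,0,0, 0,0,-0.04,0.1,0,0,0, 0,0,-0.04,0.2,0,0,0, 0,0,-0.04,0.3,0,0,0, 0,0,-0.04,0.4,0,0,0, 0,0,-0.04,0.5,0,0,0, 0,0,-0.04,0.5,0,0,0]' 30
```

```text
time_s: 7.8
tool_pos: [0.4824, -0.1873, 0.1906]
tool_rot: [-179.9, 0.1, 73.1]
force: [-0.6, -0.3, -1.8]
grip_width: 0.01
grasp_force: 30.0
```

```bash
python3 -m creep '[0,0,0,0.1,0,0,0, 0,0,0,0.2,0,0,0, 0,0,0,0.3,0,0,0, 0,0,0,0.4,0,0,0, 0,0,0,0.5,0,0,0, 0,0,0,0.58,0,0,0, 0,0,0,0.58,0,0,0]' 30
```

```text
time_s: 8.5
tool_pos: [0.4825, -0.1873, 0.1733]
tool_rot: [-179.9, 0.1, 73.1]
force: [0.2, -0.4, -0.8]
grip_width: 0.0098
grasp_force: 30.0
```

```bash
python3 -m creep '[0,0,0,0.04,0,0,0, 0,0,0,0.08,0,0,0, 0,0,0,0.12,0,0,0, 0,0,0,0.15,0,0,0, 0,0,0,0.15,0,0,0]' 30
```

```text
time_s: 9.0
tool_pos: [0.4827, -0.1874, 0.1691]
tool_rot: [-179.9, 0.1, 73.1]
force: [0.9, 0.6, -1.1]
grip_width: 0.0095
grasp_force: 30.0
```

```bash
python3 -m creep '[0,0,0,0.04,0,0,0, 0,0,0,0.07,0,0,0, 0,0,0,0.1,0,0,0, 0,0,0,0.1,0,0,0]' 30
```

```text
time_s: 9.4
tool_pos: [0.4826, -0.1874, 0.1661]
tool_rot: [-179.9, 0.1, 73.1]
force: [-0.4, -0.6, -0.2]
grip_width: 0.0098
grasp_force: 30.0
```

```bash
python3 -m creep '[0,0,0,0.04,0,0,0, 0,0,0,0.08,0,0,0, 0,0,0,0.11,0,0,0, 0,0,0,0.11,0,0,0, 0,0,0,0.11,0,0,0]' 30
```

```text
time_s: 9.9
tool_pos: [0.4827, -0.1875, 0.1629]
tool_rot: [-180.0, 0.1, 73.1]
force: [-0.2, -0.5, -1.7]
grip_width: 0.0098
grasp_force: 30.0
```

```bash
python3 -m creep '[0,0,0,0.04,0,0,0, 0,0,0,0.08,0,0,0, 0,0,0,0.11,0,0,0, 0,0,0,0.11,0,0,0, 0,0,0,0.11,0,0,0]' 30
```

```text
time_s: 10.4
tool_pos: [0.4827, -0.1875, 0.1596]
tool_rot: [-180.0, 0.1, 73.1]
force: [-0.2, 0.5, -1.6]
grip_width: 0.0097
grasp_force: 30.0
```

```bash
python3 -m creep '[0,0,0,0.04,0,0,0, 0,0,0,0.08,0,0,0, 0,0,0,0.11,0,0,0, 0,0,0,0.11,0,0,0, 0,0,0,0.11,0,0,0]' 30
```

```text
time_s: 10.9
tool_pos: [0.4827, -0.1875, 0.1563]
tool_rot: [-180.0, 0.1, 73.1]
force: [0.2, -0.2, -1.5]
grip_width: 0.0098
grasp_force: 30.0
```

```bash
python3 -m creep '[0,0,0,0.04,0,0,0, 0,0,0,0.08,0,0,0, 0,0,0,0.11,0,0,0, 0,0,0,0.11,0,0,0, 0,0,0,0.11,0,0,0]' 30
```

```text
time_s: 11.4
tool_pos: [0.4827, -0.1874, 0.153]
tool_rot: [-180.0, 0.1, 73.1]
force: [0.5, -0.3, -0.9]
grip_width: 0.01
grasp_force: 30.0
```

```bash
python3 -m creep '[0,0,0,0.04,0,0,0, 0,0,0,0.08,0,0,0, 0,0,0,0.11,0,0,0, 0,0,0,0.11,0,0,0, 0,0,0,0.11,0,0,0]' 30
```

```text
time_s: 11.9
tool_pos: [0.4827, -0.1875, 0.1497]
tool_rot: [-180.0, 0.1, 73.1]
force: [-0.4, 0.3, -1.8]
grip_width: 0.0097
grasp_force: 30.0
```

```bash
python3 -m creep '[0,0,0,0.04,0,0,0, 0,0,0,0.08,0,0,0, 0,0,0,0.11,0,0,0, 0,0,0,0.11,0,0,0, 0,0,0,0.11,0,0,0]' 30
```

```text
time_s: 12.4
tool_pos: [0.4827, -0.1875, 0.1464]
tool_rot: [-180.0, 0.1, 73.1]
force: [0.9, -0.0, -1.8]
grip_width: 0.0097
grasp_force: 30.0
```

```bash
python3 -m creep '[0,0,0,0.04,0,0,0, 0,0,0,0.08,0,0,0, 0,0,0,0.11,0,0,0, 0,0,0,0.11,0,0,0, 0,0,0,0.11,0,0,0]' 30
```

```text
time_s: 12.9
tool_pos: [0.4827, -0.1875, 0.1431]
tool_rot: [-180.0, 0.1, 73.1]
force: [-1.3, 0.4, -1.4]
grip_width: 0.01
grasp_force: 30.0
```

```bash
python3 -m creep '[0,0,0,0.04,0,0,0, 0,0,0,0.08,0,0,0, 0,0,0,0.11,0,0,0, 0,0,0,0.11,0,0,0, 0,0,0,0.11,0,0,0]' 30
```

```text
time_s: 13.4
tool_pos: [0.4827, -0.1875, 0.1398]
tool_rot: [-180.0, 0.1, 73.1]
force: [-0.0, -0.2, -1.2]
grip_width: 0.0097
grasp_force: 30.0
```

```bash
python3 -m creep '[0,0,0,0.04,0,0,0, 0,0,0,0.08,0,0,0, 0,0,0,0.1,0,0,0, 0,0,0,0.1,0,0,0, 0,0,0,0.1,0,0,0]' 30
```

```text
time_s: 13.9
tool_pos: [0.4828, -0.1876, 0.137]
tool_rot: [-180.0, 0.1, 73.1]
force: [-0.6, -0.2, 0.1]
grip_width: 0.0097
grasp_force: 30.0
```

```bash
python3 -m creep '[0,0,0,0.03,0,0,0, 0,0,0,0.05,0,0,0, 0,0,0,0.05,0,0,0, 0,0,0,0.05,0,0,0]' 30
```

```text
time_s: 14.3
tool_pos: [0.4829, -0.1876, 0.1356]
tool_rot: [-180.0, 0.1, 73.1]
force: [-1.3, 0.2, 3.7]
grip_width: 0.0099
grasp_force: 30.0
```

The floor has been felt: 3.7 N upward after carrying about −1.5 N of weight. I'll ease off, open slightly and lift.

```bash
python3 -m creep '[0,0,0,-0.03,0,0,0, 0,0,0,-0.03,0,0,0, 14,0,0,-0.03,0,0,0, 14,0,0,-0.03,0,0,0, 30,0,0,-0.03,0,0,0, 30,0,0,-0.03,0,0,0, 40,0,0,-0.03,0,0,0, 40,0,0,-0.4,0,0,0, 40,0,0,-1.0,0,0,0, 40,0,0,-2.0,0,0,0, 40,0,0,-3.5,0,0,0, 40,0,0,-5.0,0,0,0]' 30
python3 - <<'E'
from h import *
from cell import env
o=env.get_obs()
for s in(.17,.099): p,R=on_easel(S,s);print(p,end=" ");row(p,R,o)
for n in("wrist","side","scene"):
    c=env.read_camera(n);X=cloud(c);z=X[...,2]
    R,B=board_R(ryaw,0);q=(X-np.r_[rk,0])@B
    for nm,x0,lo in(("L",-.072,.09),("M",0,.09)):
        m=(z>lo)&(z<.2)&(abs(q[...,0]-x0)<.025)&(abs(q[...,1])<.06)
        print(n,nm,m.sum(),np.percentile(q[m],[1,50,99],axis=0).round(4).tolist() if m.sum() else 0)
E
```

```text
time_s: 15.5
tool_pos: [0.4823, -0.1873, 0.2875]
tool_rot: [-180.0, 0.1, 73.1]
force: [-0.0, 0.3, 0.8]
grip_width: 0.0402
grasp_force: 0.0
[0.43659787 0.17091405 0.20625585] [10.99 -4.93  2.69] [-5.84  0.14 -0.38]
[0.47602464 0.16071759 0.14809605] [11.05 -3.57  4.62] [-5.84  0.14 -0.38]
wrist L 1006 [[-0.0798, -0.0455, 0.107], [-0.0748, 0.0045, 0.1487], [-0.07, 0.0432, 0.1504]]
wrist M 1691 [[-0.0078, -0.0374, 0.0919], [-0.0071, 0.0035, 0.1442], [0.002, 0.0387, 0.1492]]
side L 651 [[-0.0807, -0.0457, 0.0905], [-0.0773, 0.0035, 0.1222], [-0.0694, 0.0444, 0.1497]]
side M 447 [[-0.0084, -0.0374, 0.0909], [-0.0047, 0.0095, 0.1261], [0.0027, 0.0396, 0.149]]
scene L 667 [[-0.0778, -0.0448, 0.0908], [-0.0682, 0.0011, 0.1293], [-0.0661, 0.0438, 0.1522]]
scene M 573 [[-0.0042, -0.0374, 0.0903], [0.0043, 0.0031, 0.1294], [0.0066, 0.0396, 0.1514]]
```

The large board is standing in its slot: top at 150 mm, upright and centred, and the medium board hasn't moved. Next is the small board.

```bash
python3 -m creep '[60,1.5,-0.7,0,-0.8,0,0, 60,3,-1.4,0,-1.8,0,-0.1, 60,4.5,-2,0.3,-2.8,0,-0.2, 60,6,-2.7,0.6,-3.8,0.1,-0.2, 60,7.5,-3.4,1,-4.8,0.1,-0.3, 60,9,-4,1.6,-5.6,0.14,-0.38, 60,10.2,-4.6,2.2,-5.84,0.14,-0.38, 60,10.99,-4.93,2.69,-5.84,0.14,-0.38, 60,10.99,-4.93,2.69,-5.84,0.14,-0.38, 60,10.99,-4.93,2.69,-5.84,0.14,-0.38, 60,10.99,-4.93,2.69,-5.84,0.14,-0.38]' 30
python3 - <<'E'
from h import *
from cell import env
o=env.get_obs()
for s in(.17,.099): p,R=on_easel(S,s);row(p,R,o)
c=env.read_camera("wrist");cv2.imwrite("pics/w4.png",c["color"][:,:,::-1])
X=cloud(c);R,B=board_R(-14.5,35);q=(X-S)@B
m=(q[...,2]>.05)&(q[...,2]<.13)&(abs(q[...,1])<.05)&(abs(q[...,0])<.02)
a=q[m];print(m.sum(),np.percentile(a,[1,50,99],axis=0).round(4))
E
```

```text
time_s: 16.75
tool_pos: [0.456, 0.1421, 0.1993]
tool_rot: [145.1, 0.2, 75.2]
force: [0.4, 0.5, -0.4]
grip_width: 0.0602
grasp_force: 0.0
[ 0.76 -0.58 -0.69] [-0.01  0.06 -0.02]
[ 0.78 -0.58  1.68] [-0.01  0.06 -0.02]
2360 [[-0.0137 -0.0323  0.0528]
 [-0.0012  0.0031  0.1115]
 [ 0.003   0.0312  0.1283]]
```

View pics/w4.png

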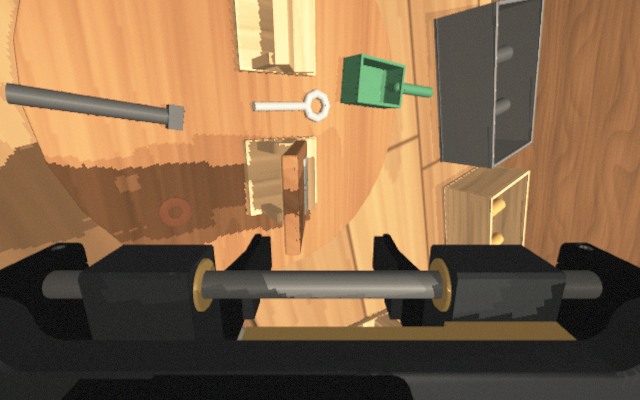

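The wrist view shows the small board's edge at (295,200). The tool stopped about 28 mm short because of the rate limit, so I'll complete the approach.

```bash
python3 -m creep '[60,0.4,-0.3,-0.4,0,0.06,0, 60,0.76,-0.58,-0.69,0,0.06,0, 60,0.76,-0.58,-0.69,0,0.06,0, 60,0.76,-0.58,-0.69,0,0.06,0, 60,0.76,-0.58,-0.69,0,0.06,0]' 30
python3 - <<'E'
from h import *
from cell import env
o=env.get_obs()
for s in(.17,.099): p,R=on_easel(S,s);row(p,R,o)
c=env.read_camera("wrist")
X=cloud(c);R,B=board_R(-14.5,35);q=(X-S)@B
m=(q[...,2]>.106)&(q[...,2]<.117)&(abs(q[...,1])<.05)&(abs(q[...,0])<.012)
a=q[m];print(m.sum(),np.percentile(a,[2,50,98],axis=0).round(4))
E
```

```text
time_s: 17.3
tool_pos: [0.4392, 0.1719, 0.2083]
tool_rot: [145.1, -0.1, 75.5]
force: [-0.2, 0.1, -0.3]
grip_width: 0.0599
grasp_force: 0.0
[-0.05 -0.1   0.01] [-0.02 -0.01 -0.  ]
[-0.06 -0.1   2.38] [-0.02 -0.01 -0.  ]
1148 [[-0.0077 -0.0296  0.1103]
 [-0.0029  0.0026  0.1118]
 [ 0.0015  0.0308  0.1131]]
```

```bash
python3 -m creep '[60,-0.05,-0.16,0.5,0,0,0, 60,-0.05,-0.16,1.1,0,0,0, 60,-0.05,-0.16,1.7,0,0,0, 60,-0.05,-0.16,2.2,0,0,0, 60,-0.05,-0.16,2.38,0,0,0, 60,-0.05,-0.16,2.38,0,0,0, 0,-0.05,-0.16,2.38,0,0,0, 0,-0.05,-0.16,2.38,0,0,0, 0,-0.05,-0.16,2.38,0,0,0, 0,-0.05,-0.16,2.38,0,0,0, 0,-0.05,-0.16,2.38,0,0,0, 0,-0.05,-0.16,2.38,0,0,0]' 30
python3 -m creep '[0,0,0,0,0,0,0, 0,0,0,0,0,0,0, 0,0,0,0,0,0,0, 0,0,0,0,0,0,0, 0,0,0,0,0,0,0]' 30
```

```text
time_s: 18.55
tool_pos: [0.4744, 0.1629, 0.1477]
tool_rot: [145.1, -0.1, 75.6]
force: [0.4, 0.1, -0.0]
grip_width: 0.0196
grasp_force: 0.0
time_s: 19.05
tool_pos: [0.4745, 0.1628, 0.1476]
tool_rot: [145.0, -0.1, 75.6]
force: [0.0, -0.1, -0.0]
grip_width: 0.0098
grasp_force: 30.0
```

```bash
python3 -m creep '[0,0,0,-0.1,0,0,0, 0,0,0,-0.3,0,0,0, 0,0,0,-0.7,0,0,0, 0,0,0,-1.1,0,0,0, 0,0,0,-1.5,0,0,0, 0,0,0,-1.9,0,0,0, 0,0,0,-2.3,0,0,0, 0,0,0,-2.7,0,0,0, 0,0,0.4,-3.2,0,0,0, 0,0,0.6,-3.6,0,0,0, 0,0,0.6,-3.6,0,0,0]' 30
sed -i 's/^rk=.*;ry/rk=np.array([.5516,-.2083]);ry/' h.py
python3 - <<'E'
from h import *
from cell import env
o=env.get_obs();row(*slot(.072,.285),o)
E
```

```text
time_s: 20.15
tool_pos: [0.4407, 0.1867, 0.2435]
tool_rot: [145.1, 0.3, 75.2]
force: [0.7, 0.4, -1.2]
grip_width: 0.0098
grasp_force: 30.0
[-11.88   8.41   4.24] [ 5.81 -0.06  0.34]
```

```bash
python3 -m creep '[0,0,0.6,-0.8,0,0,0, 0,-0.6,1.2,-0.6,0.3,0,0, 0,-1.6,2.0,-0.2,0.8,0,0, 0,-2.7,2.8,0.3,1.4,0,0.1, 0,-3.9,3.6,0.8,2.0,0,0.1, 0,-5.1,4.4,1.3,2.7,0,0.2, 0,-6.3,5.2,1.8,3.4,0,0.2, 0,-7.5,5.9,2.3,4.1,0,0.2, 0,-8.7,6.6,2.8,4.8,0,0.3, 0,-9.8,7.2,3.3,5.4,-0.06,0.34, 0,-10.6,7.8,3.7,5.81,-0.06,0.34, 0,-11.3,8.1,4.0,5.81,-0.06,0.34]' 30
python3 - <<'E'
from h import *
from cell import env
o=env.get_obs();row(*slot(.072,.285),o)
E
```

```text
time_s: 21.35
tool_pos: [0.6137, -0.213, 0.2818]
tool_rot: [-179.7, 0.4, 73.1]
force: [0.6, 0.8, -1.4]
grip_width: 0.0097
grasp_force: 30.0
[-0.45  0.37 -0.1 ] [-0.04  0.06 -0.02]
```

```bash
python3 -m creep '[0,-0.3,0.2,-0.1,0,0.06,0, 0,-0.45,0.37,0,0,0.06,0, 0,-0.45,0.37,0.5,0,0.06,0, 0,-0.45,0.37,1.1,0,0.06,0, 0,-0.45,0.37,1.7,0,0.06,0, 0,-0.45,0.37,2.3,0,0.06,0, 0,-0.45,0.37,2.8,0,0.06,0, 0,-0.45,0.37,2.8,0,0.06,0, 0,-0.45,0.37,2.8,0,0.06,0, 0,-0.45,0.37,2.8,0,0.06,0]' 30
cat > chk.py <<'E'
from h import *
from cell import env
o=env.get_obs();row(*slot(.072,.19),o);print(o["force"].round(1))
for n in("wrist","side","scene"):
    c=env.read_camera(n);X=cloud(c);z=X[...,2]
    R,B=board_R(ryaw,0);q=(X-np.r_[rk,0])@B
    m=(abs(z-.08)<.004)&(abs(q[...,0]-.072)<.025)&(abs(q[...,1])<.07)
    print(n,"rim",m.sum(),np.percentile(q[m],[1,99],axis=0).round(4)[:,:2].tolist())
    m=(z>.1)&(z<.16)&(abs(q[...,0]-.072)<.02)&(abs(q[...,1])<.06)
    print(" board",m.sum(),np.percentile(q[m],[1,50,99],axis=0).round(4).tolist() if m.sum() else 0)
E
python3 chk.py
```

```text
time_s: 22.35
tool_pos: [0.6196, -0.2273, 0.2009]
tool_rot: [-180.0, -0.1, 73.2]
force: [-0.5, 0.3, -1.4]
grip_width: 0.0099
grasp_force: 30.0
[-0.05  0.05  0.36] [-0.   -0.02 -0.  ]
[-0.5  0.3 -1.4]
wrist rim 2050 [[0.0544, -0.0277], [0.0879, 0.0613]]
 board 246 [[0.0644, 0.0295, 0.1055], [0.0694, 0.031, 0.1381], [0.0743, 0.0314, 0.1596]]
side rim 111 [[0.0535, -0.0155], [0.0891, 0.0625]]
 board 356 [[0.0629, -0.0318, 0.1044], [0.0668, 0.0069, 0.1357], [0.076, 0.0327, 0.1595]]
scene rim 289 [[0.057, -0.0262], [0.0908, 0.0622]]
 board 261 [[0.0682, -0.0244, 0.1042], [0.0766, 0.0114, 0.1331], [0.0791, 0.0322, 0.1593]]
```

Two cameras put the board 1.8 mm short across the slot, and the pose calculation says the same. I'll correct by +1.5 mm and enter slowly.

```bash
python3 -m creep '[0,0,0.05,0.1,0,0,0, 0,0,0.05,0.3,0,0,0, 0,0,0.05,0.5,0,0,0, 0,0,0.05,0.6,0,0,0, 0,0,0.05,0.7,0,0,0, 0,0,0.05,0.8,0,0,0, 0,0,0.05,0.9,0,0,0, 0,0,0.05,1.0,0,0,0, 0,0,0.05,1.0,0,0,0]' 30; python3 chk.py
```

```text
time_s: 23.4
tool_pos: [0.6201, -0.2276, 0.1692]
tool_rot: [-179.8, -0.1, 73.2]
force: [0.0, 0.1, -1.7]
grip_width: 0.0097
grasp_force: 30.0
[-0.04  0.02 -0.69] [-0.03 -0.02 -0.01]
[ 0.   0.1 -1.7]
wrist rim 2433 [[0.0544, -0.015], [0.0879, 0.0609]]
 board 660 [[0.0567, 0.0104, 0.1032], [0.0701, 0.0304, 0.1488], [0.0833, 0.0311, 0.1598]]
side rim 104 [[0.054, -0.0067], [0.086, 0.0627]]
 board 370 [[0.0574, -0.0329, 0.1006], [0.0671, 0.0088, 0.1333], [0.0769, 0.0331, 0.1596]]
scene rim 307 [[0.0571, -0.0572], [0.0911, 0.0624]]
 board 227 [[0.0679, -0.0312, 0.1007], [0.0775, 0.0175, 0.1254], [0.0866, 0.0321, 0.1592]]
```

```bash
python3 -m creep '[0,0,0,0.1,0,0,0, 0,0,0,0.2,0,0,0, 0,0,0,0.3,0,0,0, 0,0,0,0.4,0,0,0, 0,0,0,0.5,0,0,0, 0,0,0,0.5,0,0,0]' 30
```

```text
time_s: 24.15
tool_pos: [0.62, -0.2276, 0.1541]
tool_rot: [-179.8, -0.1, 73.2]
force: [-0.6, -0.1, -0.8]
grip_width: 0.0098
grasp_force: 30.0
```

```bash
python3 -m creep '[0,0,0,0.04,0,0,0, 0,0,0,0.08,0,0,0, 0,0,0,0.12,0,0,0, 0,0,0,0.12,0,0,0, 0,0,0,0.12,0,0,0]' 30
```

```text
time_s: 24.65
tool_pos: [0.6204, -0.2277, 0.1512]
tool_rot: [-179.9, -0.1, 73.2]
force: [0.2, 0.2, -1.4]
grip_width: 0.0099
grasp_force: 30.0
```

```bash
python3 -m creep '[0,0,0,0.04,0,0,0, 0,0,0,0.07,0,0,0, 0,0,0,0.1,0,0,0, 0,0,0,0.1,0,0,0, 0,0,0,0.1,0,0,0]' 30
```

```text
time_s: 25.15
tool_pos: [0.6203, -0.2277, 0.1481]
tool_rot: [-179.9, -0.1, 73.2]
force: [1.1, -0.3, -1.6]
grip_width: 0.0098
grasp_force: 30.0
```

```bash
python3 -m creep '[0,0,0,0.04,0,0,0, 0,0,0,0.08,0,0,0, 0,0,0,0.11,0,0,0, 0,0,0,0.11,0,0,0, 0,0,0,0.11,0,0,0]' 30
```

```text
time_s: 25.65
tool_pos: [0.6203, -0.2277, 0.1448]
tool_rot: [-179.9, -0.1, 73.2]
force: [-0.5, 0.2, -1.6]
grip_width: 0.01
grasp_force: 30.0
```

```bash
python3 -m creep '[0,0,0,0.04,0,0,0, 0,0,0,0.08,0,0,0, 0,0,0,0.11,0,0,0, 0,0,0,0.11,0,0,0, 0,0,0,0.11,0,0,0]' 30
```

```text
time_s: 26.15
tool_pos: [0.6203, -0.2277, 0.1415]
tool_rot: [-179.9, -0.1, 73.2]
force: [0.1, -0.4, -1.8]
grip_width: 0.0093
grasp_force: 30.0
```

```bash
python3 -m creep '[0,0,0,0.04,0,0,0, 0,0,0,0.08,0,0,0, 0,0,0,0.11,0,0,0, 0,0,0,0.11,0,0,0, 0,0,0,0.11,0,0,0]' 30
```

```text
time_s: 26.65
tool_pos: [0.6203, -0.2276, 0.1382]
tool_rot: [-179.9, -0.1, 73.2]
force: [1.0, -0.3, -2.1]
grip_width: 0.0101
grasp_force: 30.0
```

```bash
python3 -m creep '[0,0,0,0.04,0,0,0, 0,0,0,0.08,0,0,0, 0,0,0,0.11,0,0,0, 0,0,0,0.11,0,0,0, 0,0,0,0.11,0,0,0]' 30
```

```text
time_s: 27.15
tool_pos: [0.6203, -0.2277, 0.1349]
tool_rot: [-179.9, -0.1, 73.2]
force: [0.4, 0.6, -1.3]
grip_width: 0.0097
grasp_force: 30.0
```

```bash
python3 -m creep '[0,0,0,0.04,0,0,0, 0,0,0,0.08,0,0,0, 0,0,0,0.11,0,0,0, 0,0,0,0.11,0,0,0, 0,0,0,0.11,0,0,0]' 30
```

```text
time_s: 27.65
tool_pos: [0.6203, -0.2277, 0.1316]
tool_rot: [-179.9, -0.1, 73.2]
force: [-0.1, -0.2, -2.1]
grip_width: 0.0095
grasp_force: 30.0
```

```bash
python3 -m creep '[0,0,0,0.04,0,0,0, 0,0,0,0.08,0,0,0, 0,0,0,0.11,0,0,0, 0,0,0,0.11,0,0,0, 0,0,0,0.11,0,0,0]' 30
```

```text
time_s: 28.15
tool_pos: [0.6205, -0.2277, 0.1288]
tool_rot: [-179.9, -0.1, 73.2]
force: [0.3, -0.2, 1.7]
grip_width: 0.0095
grasp_force: 30.0
```

```bash
python3 -m creep '[0,0,0,0.03,0,0,0, 0,0,0,0.03,0,0,0, 0,0,0,0.03,0,0,0]' 30
```

```text
time_s: 28.45
tool_pos: [0.6205, -0.2277, 0.1279]
tool_rot: [-179.9, -0.1, 73.2]
force: [-0.6, 0.1, 4.2]
grip_width: 0.0098
grasp_force: 30.0
```

The floor has been felt: 4.2 N and rising. I'll ease off, release and lift.

```bash
python3 -m creep '[0,0,0,-0.04,0,0,0, 0,0,0,-0.04,0,0,0, 14,0,0,-0.04,0,0,0, 14,0,0,-0.04,0,0,0, 30,0,0,-0.04,0,0,0, 30,0,0,-0.04,0,0,0, 40,0,0,-0.04,0,0,0, 40,0,0,-0.4,0,0,0, 40,0,0,-1.0,0,0,0, 40,0,0,-2.0,0,0,0, 40,0,0,-3.5,0,0,0, 40,0,0,-5.0,0,0,0]' 30
python3 - <<'E'
from h import *
from cell import env
I=[]
for n in("wrist","side","scene"):
    c=env.read_camera(n);X=cloud(c);z=X[...,2];I.append(c["color"][:,:,::-1])
    R,B=board_R(ryaw,0);q=(X-np.r_[rk,0])@B
    for nm,x0 in(("L",-.072),("M",0),("S",.072)):
        m=(z>.09)&(z<.17)&(abs(q[...,0]-x0)<.025)&(abs(q[...,1])<.06)
        print(n,nm,m.sum(),np.percentile(q[m],[1,50,99],axis=0).round(4).tolist() if m.sum() else 0)
cv2.imwrite("pics/end.png",cv2.hconcat([I[1][100:220,280:400],I[2][190:310,170:290]]).repeat(3,0).repeat(3,1))
E
```

```text
time_s: 29.65
tool_pos: [0.6201, -0.228, 0.2795]
tool_rot: [-179.9, -0.1, 73.2]
force: [0.9, 0.1, 1.0]
grip_width: 0.0402
grasp_force: 0.0
wrist L 3194 [[-0.0777, -0.0431, 0.0909], [-0.0687, 0.0038, 0.1341], [-0.0678, 0.0444, 0.1502]]
wrist M 1784 [[-0.0055, -0.0361, 0.0916], [0.0037, 0.0049, 0.144], [0.0043, 0.04, 0.1493]]
wrist S 759 [[0.0651, -0.0322, 0.0958], [0.0701, 0.0044, 0.1408], [0.0749, 0.0314, 0.1425]]
side L 651 [[-0.0791, -0.0443, 0.0908], [-0.0757, 0.005, 0.1221], [-0.0672, 0.0455, 0.1496]]
side M 451 [[-0.0065, -0.0362, 0.0913], [-0.0033, 0.0111, 0.1261], [0.0046, 0.0412, 0.1491]]
side S 306 [[0.0631, -0.0327, 0.0907], [0.0678, 0.0098, 0.1228], [0.0775, 0.0327, 0.142]]
scene L 656 [[-0.0754, -0.0429, 0.0912], [-0.0667, 0.0029, 0.1277], [-0.0643, 0.0452, 0.1515]]
scene M 572 [[-0.003, -0.0358, 0.0914], [0.0058, 0.0044, 0.1296], [0.008, 0.041, 0.1511]]
scene S 439 [[0.0679, -0.0321, 0.0906], [0.0767, 0.0018, 0.1276], [0.0786, 0.0323, 0.1448]]
```

View pics/end.png

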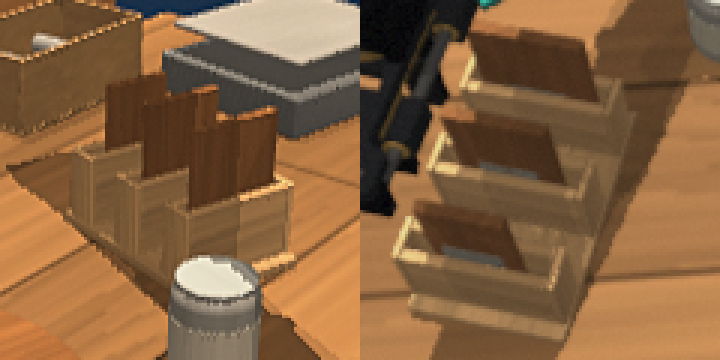

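All three boards stand upright and centred in their slots. The gripper is clear, with zero pad force.

```bash
python3 -c "
from cell import env
print(env.sign_off())"
```

```text
the job is handed in; nothing more can be done
None
```

The job is handed in (sign-off returned no verdict): the large board stands in the near slot and the small one in the far slot, each lowered until it rested on the floor and then released, and the final camera check showed both upright and centred and the medium board unmoved.

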